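Unbolt the hatch of the wired enclosure

ROBOT

A 7-joint arm with a two-finger parallel gripper is mounted at the origin on the work surface. World frame = base frame: x ahead of the robot, y to its left, z up, the work surface at z = 0. Lengths are in m, angles in rad, forces in N, time in s.
With the tool pointing down it reaches from about 0.4 to 0.85 m from the base axis. Payload 10.4 kg.
Tool frame: the origin (TCP) lies on the centre line of the jaws, within the pads' length; the fingertips stand 22 mm ahead of it and the grasp point (between the pads) lies 3 mm ahead of it; z points along the fingers, y is the line along which they close (so a half turn about z gives the same grasp; the last joint's range is limited). The gripper opens to 87 mm and grips with 3 to 60 N. Pads are 19 mm wide; open, the fingers measure 117 mm over their backs; the gripper's body (75 mm by 190 mm) begins 51 mm behind the grasp point.
Start: joints at [1.202, 0.332, -0.065, 1.46, 0.022, 1.35, -0.088], TCP at [0.212, -0.588, 0.245] pointing down, gripper open.
Joint ranges: [-2.6, 2.6], [-0.5, 2.12], [-1.47, 1.34], [0.16, 2.42], [-1.27, 4.41], [0.06, 2.06], [-2.6, 2.6]. Speed limits (rad/s): [2.22, 2.22, 2.79, 2.79, 3.14, 3.14, 3.14].

INTERFACE

Orientations are given as a unit quaternion [x, y, z, w].
In Python, from bench import r, imaging, read_state, close_job gives the robot as it stands (r), with the cameras (imaging), the readings as plain functions and the job as plain functions.
- The arm moves only by the shell command python3 jog.py 'ROWS' [FORCE]. ROWS is a JSON list of rows, 1 to 12 of them, each of 5 numbers: dx, dy, dz in shares of 0.8 m (1.0 is 0.8 m), then a turn about the tool's z in parts of the range, where 1.0 means 120 degrees, then the finger opening in m; each row is the pose to reach, as a shift and turn from the pose commanded when the command began, along the tool's axes at that moment; what a row does not reach only later rows make up. A row lasts 1/10 s, in which the tool goes at most 0.05 m and 0.15 rad, less where a joint would pass 70% of its speed; a pose out of reach is approached as far as the arm can. The fingers move at their own pace and stop on an object; FORCE is the grip in N (left out, the last holds). Time passes only in rows, so rows that do not move let the fingers close. It prints the time, the measured TCP pose, the force, the opening and the grip force at its end. A shift or turn number past 1, either way, is cut back to 1. Input that does not fit is refused with a message, and nothing moves.
- read_state(): the state, without advancing time (a new reading comes with each control period).
- imaging.camera(name): name is "scene" or "top"; returns a dict with "img" (384x512x3 uint8, red, green, blue), "fx", "fy", "cx", "cy" (pixels), "k1" (the pictures are not rectified: a ray, as slopes to the right and down, at radius r is drawn at 1 + k1 r^2 times it, then the intrinsics apply), "pose" (4x4, takes a point from camera to world coordinates). Camera axes: x right, y down, z forward; pixel columns grow to the right and rows downward; lengths in m; the calibration is good to about 2 mm. A picture is of the moment at which its call begins. There is no depth.
- close_job(): hands the job in; it is judged then, once.
The state is a dict: "time": time; "joint_positions": joint angles; "joint_vel": joint speeds; "joint_torque": joint torques, N m; "ee_pos": TCP position; "eef_rot": TCP orientation; "ft_force": force on the tool from outside, world axes, zero at the start; "torque": the same for the moment, N m; "width": finger opening in m; "grip_force": force on a finger pad.
Only numpy, scipy, OpenCV 4.12 (cv2) and the standard library are available. Lean on these libraries where they do the work, as an engineer would, in place of code of your own. Each camera call takes 0.05 s, during which the arm holds its last target. There are 200 camera calls.

TASK

Two bolted equipment enclosures stand on the electronics bench. On the one with the row of four cable glands, lift the ball handle of the barrel bolt clear of its notch, slide the bolt all the way out of its keeper, and let the handle drop into the second notch so that the hatch is free to open. Leave the bolt of the other enclosure, the one without glands, shut.

Things in the scene. Friction and masses are not known exactly. Their poses are not given: they have to be found in the camera images.
- gland_box: Enclosure to unbolt, fixed: pale grey box 170 (x) by 240 (y) by 70 mm high, four grey cable glands standing 30 mm out of its black +x side. Origin: centre of underside, on the bench; z up; yaw within 0.5 rad. Hatch top at z = 72 mm carries a plain steel barrel bolt: rod 12 mm thick along y, axis at x = -15, z = 94. Its straps reach z = 102. Loose parts up to 36 mm high stand at x above 20 mm.
- gland_ball (a point): Centre of the 20 mm steel ball on the end of that bolt's handle, to be gripped; turns with the handle. Shut and down it is at about (-63, 15, 94) mm in gland_box, 22 mm over the hatch, on a level stem (8 mm thick) pointing to -x, 48 mm from the rod's axis; it can be pinched along y from above, and turns between the fingers as it is swung up. 45 mm beside it in y are clear.
- gland_bolt (a joint): How far that bolt is slid out, m: 0 shut (tip in keeper), 0.05 out at its stop, along -y of gland_box. Friction 2.5 N; stays where left. A steel cheek (x -41 to -33, y 7 to -19 mm, top z = 102) blocks the stem after 4 mm unless the handle is raised 0.7 rad or more; the second notch is beyond it, met from 0.038 to 0.05.
- gland_handle (a joint): Angle of that bolt's handle about the rod, rad: 0 level, down in a notch; grows as the ball is lifted, in an arc of radius 48 mm up and over towards +x; stop at 1.4. Light (60 g): let go, it falls by its own weight, onto the cheek if the bolt is not far enough out to meet the second notch.
- plain_bolt (a joint): How far the same kind of bolt on the other enclosure (same box, hatch and bolt, but no glands) is slid out, m: 0 shut. To be left shut.

How it is judged:
By the outcome, as a careful person would: the job done as asked, in the order asked, and still so for the second after the job is handed in, with the robot touching nothing.
It also fails if it takes over 35 s, if anything falls off the work surface, if the arm or the gripper's body presses on something with over 40 N, if the wrist force passes 120 N, or if a joint passes its speed limit or range.

## Working session

There is one attempt and no reset: what is moved stays moved. The work goes in short steps, Python scripts to look and compute and a shell command to move; the robot and the scene stay as the last step left them, time stands still between calls to the robot, and variables do not carry over. Pictures are saved under pics/ and viewed, at most 10 in all, crops included, and the job is handed in when it is done.

```bash
ls; mkdir -p pics; python3 - <<'E'
from bench import r, imaging, read_state, close_job
import cv2,numpy as np
for n in("scene","top"):
    c=imaging.camera(n); cv2.imwrite(f"pics/{n}0.png",c["img"][:,:,::-1])
    print(n,c["fx"],c["fy"],c["cx"],c["cy"],c["k1"],np.round(c["pose"],4).tolist())
s=read_state(); print(s["time"],s["ee_pos"],s["eef_rot"],s["width"],s["ft_force"])
E
```

```text
bench.py
jog.py
pics
scene 448.85656965191225 448.85656965191225 254.3101669350527 189.93372298623407 0.03300395434624231 [[0.5702, 0.411, -0.7113, 1.2932], [0.8212, -0.3092, 0.4796, -0.486], [-0.0228, -0.8576, -0.5138, 0.6334], [0.0, 0.0, 0.0, 1.0]]
top 428.526350777568 428.526350777568 255.81756066702502 197.92843701972282 -0.012166017276938767 [[-0.0069, -0.9974, 0.0717, 0.4776], [-1.0, 0.0067, -0.0023, 0.0107], [0.0018, -0.0717, -0.9974, 1.2131], [0.0, 0.0, 0.0, 1.0]]
0.1 [ 0.21172553 -0.58773767  0.24384598] [ 9.85092407e-01  1.72024940e-01 -1.18647458e-04 -5.96604705e-04] 0.08704542693266583 [-0.56535087  0.51822397 -0.40461065]
```

View pics/scene0.png

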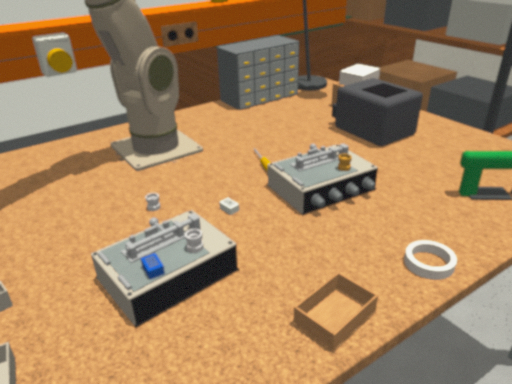

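View pics/top0.png

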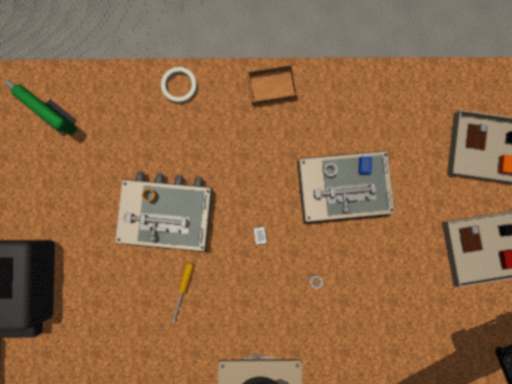

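The scene view shows the gland box at about (322,180), with its glands at (315–370,190). In the top view it is at about (163,215), with glands along its upper edge and the ball near (153,237). The box without glands is at (346,187) in the top view. I'll zoom in on the gland box in both.

```bash
python3 - <<'E'
import cv2,numpy as np
a=cv2.imread("pics/scene0.png")[130:220,250:390]; b=cv2.imread("pics/top0.png")[165:260,105:225]
f=lambda i,s:cv2.resize(i,None,fx=s,fy=s,interpolation=cv2.INTER_CUBIC)
cv2.imwrite("pics/a.png",f(a,5)); cv2.imwrite("pics/b.png",f(b,6))
E
```

```text
(no output)
```

View pics/a.png

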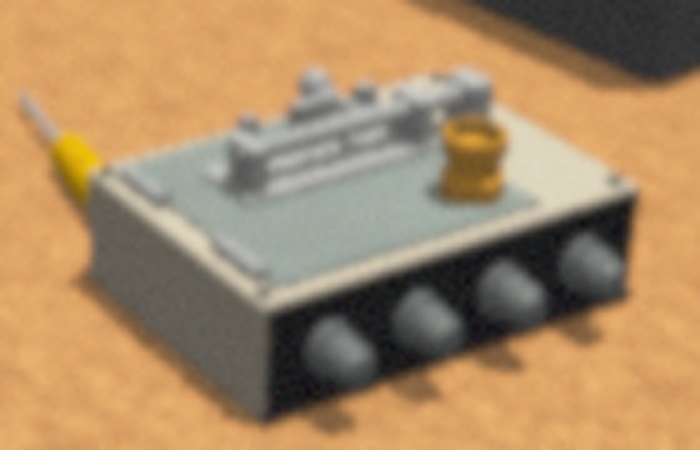

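View pics/b.png

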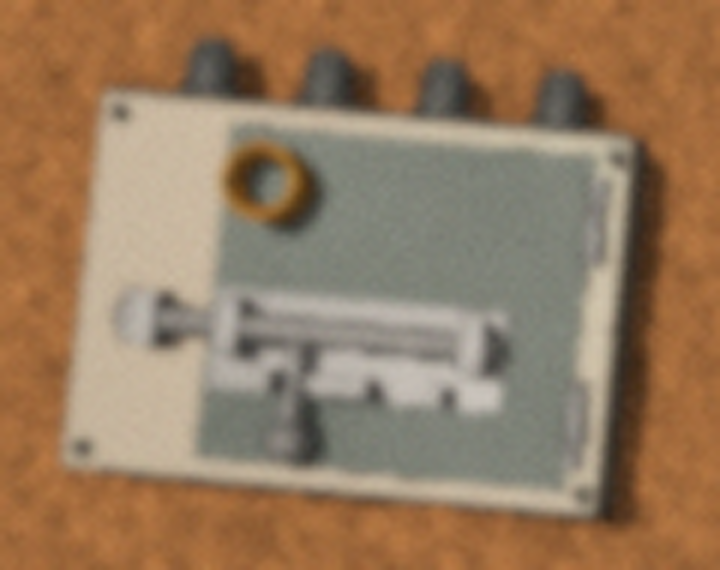

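In the scene crop, the ball is at (315,82), which is full-image (313,146.4), and the hatch corners are at (265,300), (637,188) and (95,178). In the top crop, the ball is at (293,437), which is (153.8,237.8), and the corners are at (103,90), (640,135), (605,515) and (65,468). The handle points to -x and is down.

```bash
cat > h.py <<'E'
from bench import r, imaging, read_state, close_job
import cv2,numpy as np
from scipy.spatial.transform import Rotation as R
def ray(c,u):
    K=np.array([[c["fx"],0,c["cx"]],[0,c["fy"],c["cy"]],[0,0,1]])
    p=cv2.undistortPoints(np.array([[u]],float),K,np.array([c["k1"],0,0,0.]))[0,0]
    P=np.array(c["pose"]); return P[:3,3],P[:3,:3]@np.r_[p,1]
def plane(c,u,z):
    o,d=ray(c,u); return o+d*(z-o[2])/d[2]
def tri(c1,u1,c2,u2):
    o1,d1=ray(c1,u1);o2,d2=ray(c2,u2)
    t=np.linalg.lstsq(np.c_[d1,-d2],o2-o1,rcond=None)[0]
    a=o1+t[0]*d1;b=o2+t[1]*d2; return (a+b)/2,np.linalg.norm(a-b)
E
python3 - <<'E'
from h import *
s=imaging.camera("scene");t=imaging.camera("top")
S=lambda x,y:((x+.5)/5-.5+250,(y+.5)/5-.5+130); T=lambda x,y:((x+.5)/6-.5+105,(y+.5)/6-.5+165)
print("ball",tri(s,S(315,82),t,T(293,437)))
for n,a,b in(("+x-y",(265,298),(640,135)),("+x+y",(637,186),(103,90)),("-x-y",(93,178),(605,515))): print(n,tri(s,S(*a),t,T(*b)))
C=np.array([plane(t,T(*p),.07) for p in((103,90),(640,135),(605,515),(65,468))])
print(C.round(4).tolist(),[np.linalg.norm(C[i]-C[i-1]).round(4) for i in range(4)])
c=C.mean(0);yv=(C[0]-C[1])+(C[3]-C[2]);xv=C[0]-C[3]+C[1]-C[2]
y1=np.arctan2(-yv[0],yv[1]);y2=np.arctan2(xv[1],xv[0]);yaw=(240*y1+170*y2)/410
print(c,y1,y2)
B=c*[1,1,0]+R.from_euler('z',yaw).apply([-.063,.015,.094]);print("ball model",B)
st=read_state();M=R.from_quat(st["eef_rot"]);print(M.as_matrix().round(3).tolist(),st["joint_positions"])
E
```

```text
ball (array([0.45715272, 0.27427319, 0.0991875 ]), np.float64(0.0005352807657650637))
+x-y (array([0.58967201, 0.1273522 , 0.07695036]), np.float64(0.0019324134240393774))
+x+y (array([0.61081596, 0.3666209 , 0.07016926]), np.float64(0.0023761074712923746))
-x-y (array([0.42249006, 0.14532296, 0.06612189]), np.float64(0.005293852460881943))
[[0.6116, 0.3676, 0.07], [0.5898, 0.1273, 0.07], [0.4212, 0.1427, 0.07], [0.4434, 0.3819, 0.07]] [np.float64(0.1688), np.float64(0.2413), np.float64(0.1693), np.float64(0.2403)]
[0.51650835 0.25486719 0.07      ] -0.09161725037850794 -0.08784972883803757
ball model [0.45511264 0.27547221 0.094     ]
[[0.941, 0.339, -0.0], [0.339, -0.941, 0.001], [-0.0, -0.001, -1.0]] [ 1.2024209   0.33260503 -0.064723    1.46057808  0.02160692  1.34990816
 -0.08850743]
```

The ball triangulates to (0.457, 0.274, 0.099), and the box model gives (0.455, 0.275, 0.094), so they agree. The sides come out at 169 by 241 mm and the yaw is -0.090. I'll go by way of (0.50, -0.20), turning the tool 0.436.

The rows are not in the units I measure in: shifts go in shares of 0.8 m and turns go in shares of 120 degrees. I convert before sending: 0.4 m / 0.8 = 0.5, -0.268 m / 0.8 = -0.335, 0.436 rad / 2.0944 = 0.2082.

```bash
python3 jog.py '[[0.5,-0.335,0,0.2082,0.05],[0.5,-0.335,0,0.2082,0.05],[0.5,-0.335,0,0.2082,0.05],[0.5,-0.335,0,0.2082,0.05],[0.5,-0.335,0,0.2082,0.05],[0.5,-0.335,0,0.2082,0.05],[0.5,-0.335,0,0.2082,0.05],[0.5,-0.335,0,0.2082,0.05],[0.5,-0.335,0,0.2082,0.05],[0.5,-0.335,0,0.2082,0.05],[0.5,-0.335,0,0.2082,0.05]]' 25
cat > go.py <<'E'
import sys
from h import *
s=read_state();M=R.from_quat(s["eef_rot"]);t=np.array([float(x) for x in sys.argv[1:4]])
print("tool shift",M.inv().apply(t-s["ee_pos"]).round(4),"at",s["ee_pos"].round(4),"y axis",M.as_matrix()[:,1].round(3),"q",s["joint_positions"].round(2),"t",s["time"])
E
python3 go.py 0.456 0.275 0.245
```

```text
time: 1.3
ee_pos: [0.5, -0.1947, 0.2445]
eef_rot: [0.999, -0.041, 0.0, -0.001]
ft_force: [-0.7, 0.2, -0.7]
width: 0.0501
grip_force: 0.0
tool shift [-8.230e-02 -4.645e-01  4.000e-04] at [ 0.5    -0.1947  0.2445] y axis [-0.082 -0.997 -0.002] q [ 0.62  0.16 -0.37  1.68  0.06  1.31 -1.41] t 1.3
```

Converted, -0.4645 m / 0.8 = -0.5806, -0.082 m / 0.8 = -0.1025, 0.008 rad / 2.0944 = 0.0038.

```bash
python3 jog.py '[[-0.1025,-0.5806,0,0.0038,0.05],[-0.1025,-0.5806,0,0.0038,0.05],[-0.1025,-0.5806,0,0.0038,0.05],[-0.1025,-0.5806,0,0.0038,0.05],[-0.1025,-0.5806,0,0.0038,0.05],[-0.1025,-0.5806,0,0.0038,0.05],[-0.1025,-0.5806,0,0.0038,0.05],[-0.1025,-0.5806,0,0.0038,0.05],[-0.1025,-0.5806,0,0.0038,0.05],[-0.1025,-0.5806,0,0.0038,0.05],[-0.1025,-0.5806,0,0.0038,0.05],[-0.1025,-0.5806,0,0.0038,0.05]]'
python3 go.py 0.456 0.275 0.099
```

```text
time: 2.5
ee_pos: [0.4577, 0.269, 0.2442]
eef_rot: [0.999, -0.049, -0.0, 0.0]
ft_force: [0.5, -0.5, -0.7]
width: 0.0498
grip_force: 0.0
tool shift [-0.0022 -0.006   0.1452] at [0.4577 0.269  0.2442] y axis [-0.098 -0.995  0.001] q [ 0.07  0.2  -0.77  1.68  0.15  1.32 -2.4 ] t 2.5
```

Converted, 0.1 m / 0.8 = 0.125, 0.08 m / 0.8 = 0.1.

```bash
python3 jog.py '[[0,0,0.05,0,0.05],[0,0,0.1,0,0.05],[0,0,0.125,0,0.05],[0,0,0.125,0,0.05],[0,0,0.125,0,0.05]]'
python3 go.py 0.456 0.275 0.100
python3 - <<'E'
from h import *
a=imaging.camera("scene")["img"][100:220,230:390,::-1];b=imaging.camera("top")["img"][165:265,105:225,::-1]
f=lambda i,w:cv2.resize(i,(400,w),interpolation=cv2.INTER_CUBIC)
cv2.imwrite("pics/c.png",np.hstack([f(a,300),cv2.copyMakeBorder(f(b,300),0,0,0,0,0)]))
E
```

```text
time: 3.0
ee_pos: [0.4583, 0.2686, 0.1453]
eef_rot: [0.999, -0.05, 0.0, 0.0]
ft_force: [1.1, -0.1, 0.0]
width: 0.0498
grip_force: 0.0
tool shift [-0.0029 -0.0062  0.0453] at [0.4583 0.2686 0.1453] y axis [-0.1   -0.995  0.   ] q [ 0.04  0.3  -0.76  1.8   0.22  1.13 -2.46] t 3.0
```

View pics/c.png

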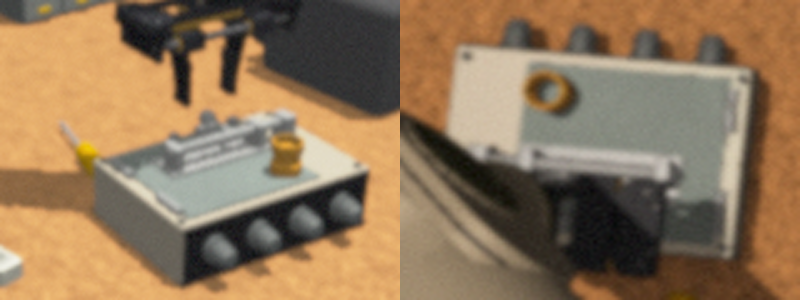

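The view shows the open fingers straddling the ball's stem, about 45 mm above it and still a few mm towards -y. I'll correct that and descend.

Converted, 0.045 m / 0.8 = 0.0563, -0.006 m / 0.8 = -0.0075, -0.01 rad / 2.0944 = -0.0048.

```bash
python3 jog.py '[[-0.0038,-0.0075,0.0188,-0.0048,0.05],[-0.0038,-0.0075,0.0375,-0.0048,0.05],[-0.0038,-0.0075,0.05,-0.0048,0.05],[-0.0038,-0.0075,0.0563,-0.0048,0.05],[-0.0038,-0.0075,0.0563,-0.0048,0.05],[-0.0038,-0.0075,0.0563,-0.0048,0.05]]'
python3 go.py 0.456 0.275 0.100
```

```text
time: 3.7
ee_pos: [0.4552, 0.2761, 0.0997]
eef_rot: [0.999, -0.044, 0.0, -0.0]
ft_force: [-0.3, -0.1, -0.9]
width: 0.0499
grip_force: 0.0
tool shift [ 0.0009  0.001  -0.0003] at [0.4552 0.2761 0.0997] y axis [-0.088 -0.996 -0.   ] q [ 0.01  0.36 -0.74  1.84  0.27  1.05 -2.5 ] t 3.7
```

Good. Now I'll close on the ball.

```bash
python3 jog.py '[[0,0,0,0,0.03],[0,0,0,0,0.015],[0,0,0,0,0.015],[0,0,0,0,0.015],[0,0,0,0,0.015],[0,0,0,0,0.015]]' 15
python3 go.py 0.456 0.275 0.100
```

```text
time: 4.3
ee_pos: [0.4552, 0.2763, 0.0997]
eef_rot: [0.999, -0.044, 0.0, -0.0]
ft_force: [-0.3, 1.8, -0.7]
width: 0.0186
grip_force: 15.0
tool shift [ 0.0009  0.0013 -0.0003] at [0.4552 0.2763 0.0997] y axis [-0.088 -0.996 -0.001] q [ 0.01  0.36 -0.74  1.84  0.27  1.05 -2.5 ] t 4.3
```

Converted, -0.0404 m / 0.8 = -0.0505, -0.0344 m / 0.8 = -0.043.

```bash
python3 jog.py '[[0.0013,0,-0.0119,0,0.015],[0.005,0,-0.0234,0,0.015],[0.0105,0,-0.0339,0,0.015],[0.0183,0,-0.043,0,0.015],[0.0275,0,-0.0505,0,0.015],[0.0275,0,-0.0505,0,0.015],[0.0275,0,-0.0505,0,0.015]]' 20
python3 go.py 0.456 0.275 0.100
```

```text
time: 5.0
ee_pos: [0.4772, 0.274, 0.1404]
eef_rot: [0.999, -0.044, -0.0, 0.0]
ft_force: [-5.0, -1.2, 4.8]
width: 0.0184
grip_force: 20.0
tool shift [-0.0212  0.0008  0.0404] at [0.4772 0.274  0.1404] y axis [-0.088 -0.996  0.   ] q [ 0.03  0.34 -0.74  1.76  0.25  1.14 -2.45] t 5.0
```

Converted, 0.022 m / 0.8 = 0.0275, 0.008 m / 0.8 = 0.01.

```bash
python3 jog.py '[[0.0275,0.01,0,0,0.015]]' >/dev/null --help 2>/dev/null; true; python3 go.py 0.456 0.275 0.1
```

```text
tool shift [-0.0212  0.0008  0.0404] at [0.4772 0.274  0.1404] y axis [-0.088 -0.996  0.   ] q [ 0.03  0.34 -0.74  1.76  0.25  1.14 -2.45] t 5.0
```

That last command was a slip of mine. It was rejected: the clock still reads 5.0 and the pose hasn't changed. Now the slide, starting with a short one.

Converted, 0.015 m / 0.8 = 0.0188, 0.01 m / 0.8 = 0.0125.

```bash
python3 jog.py '[[0,0.0063,0,0,0.015],[0,0.0125,0,0,0.015],[0,0.0188,0,0,0.015]]'
```

```text
time: 5.3
ee_pos: [0.4756, 0.2593, 0.1402]
eef_rot: [0.999, -0.044, 0.0, -0.0]
ft_force: [-4.2, 3.4, 5.4]
width: 0.0183
grip_force: 20.0
```

Converted, 0.034 m / 0.8 = 0.0425, 0.03 m / 0.8 = 0.0375.

```bash
python3 jog.py '[[0,0.0075,0,0,0.015],[0,0.015,0,0,0.015],[0,0.0225,0,0,0.015],[0,0.03,0,0,0.015],[0,0.0375,0,0,0.015],[0,0.0425,0,0,0.015],[0,0.0425,0,0,0.015]]'
```

```text
time: 6.0
ee_pos: [0.4727, 0.2259, 0.1405]
eef_rot: [0.999, -0.044, 0.0, -0.001]
ft_force: [-4.5, 6.4, 4.5]
width: 0.0182
grip_force: 20.0
```

Converted, 0.003 m / 0.8 = 0.0038, 0.002 m / 0.8 = 0.0025.

```bash
python3 jog.py '[[0,0.0013,0,0,0.015],[0,0.0025,0,0,0.015],[0,0.0038,0,0,0.015],[0,0.0038,0,0,0.015]]'
```

```text
time: 6.4
ee_pos: [0.4728, 0.2254, 0.1408]
eef_rot: [0.999, -0.043, 0.001, -0.003]
ft_force: [0.4, 13.7, 0.3]
width: 0.0181
grip_force: 20.0
```

At the stop: the force rises with no further travel. I'll relieve the push and swing the handle down along the arc.

Converted, 0.0395 m / 0.8 = 0.0494, 0.0356 m / 0.8 = 0.0445.

```bash
python3 jog.py '[[0,-0.0038,0,0,0.015],[-0.0094,-0.0038,0.0075,0,0.015],[-0.017,-0.0038,0.0166,0,0.015],[-0.0228,-0.0038,0.0271,0,0.015],[-0.0263,-0.0038,0.0386,0,0.015],[-0.0273,-0.0038,0.0445,0,0.015],[-0.0275,-0.0038,0.0494,0,0.015],[-0.0275,-0.0038,0.0494,0,0.015]]'
```

```text
time: 7.2
ee_pos: [0.4513, 0.2279, 0.1004]
eef_rot: [0.999, -0.044, 0.001, -0.001]
ft_force: [0.4, 6.4, 1.0]
width: 0.0182
grip_force: 20.0
```

Converted, 0.19 m / 0.8 = 0.2375, -0.15 m / 0.8 = -0.1875.

```bash
python3 jog.py '[[0,0,0,0,0.045],[0,0,0,0,0.045],[0,0,0,0,0.045],[0,0,0,0,0.045],[0,0,-0.025,0,0.045],[0,0,-0.0625,0,0.045],[0,0,-0.1125,0,0.045],[0,0,-0.1625,0,0.045],[0,0.05,-0.1875,0,0.045],[0,0.1125,-0.1875,0,0.045],[0,0.175,-0.1875,0,0.045],[0,0.2375,-0.1875,0,0.045]]'
python3 jog.py '[[0,0.0625,0,0,0.045],[0,0.125,0,0,0.045],[0,0.125,0,0,0.045]]'
python3 - <<'E'
from h import *
a=imaging.camera("scene")["img"][130:220,250:390,::-1];b=imaging.camera("top")["img"][140:260,105:400,::-1]
f=lambda i,w,h:cv2.resize(i,(w,h),interpolation=cv2.INTER_CUBIC)
cv2.imwrite("pics/d.png",np.vstack([cv2.copyMakeBorder(f(a,420,270),0,0,0,380,0),f(b,800,325)]))
E
```

```text
time: 8.4
ee_pos: [0.4335, 0.0357, 0.2508]
eef_rot: [0.999, -0.044, 0.001, 0.0]
ft_force: [0.8, -0.2, -0.2]
width: 0.0451
grip_force: 0.0
time: 8.7
ee_pos: [0.4239, -0.0686, 0.2502]
eef_rot: [0.999, -0.049, -0.0, 0.001]
ft_force: [-1.1, 0.9, 0.4]
width: 0.0448
grip_force: 0.0
```

View pics/d.png

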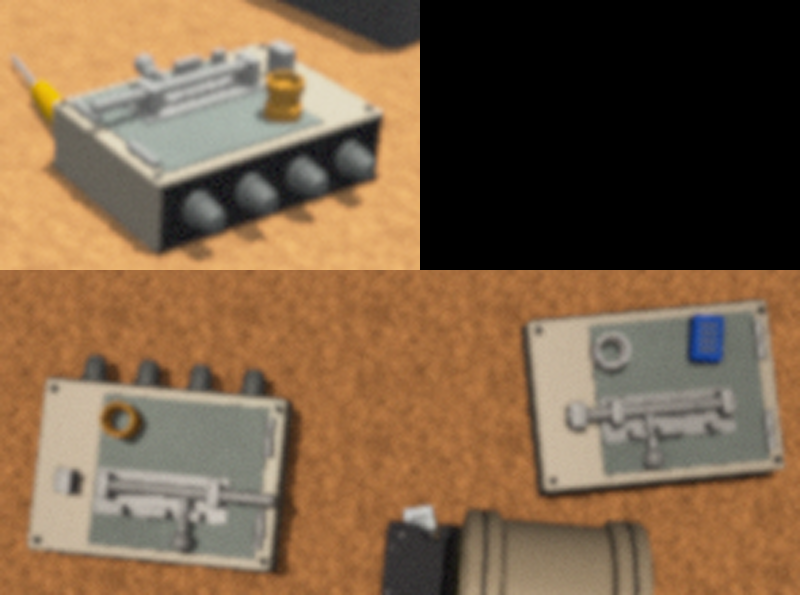

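The bolt is clear of its keeper, which now stands separate at (68,480). The ball is at (184,540), beyond the cheek, and the other box's bolt is still shut. I'll check the ball's height.

```bash
python3 - <<'E'
from h import *
s=imaging.camera("scene");t=imaging.camera("top")
p,e=tri(s,(298.2,151),t,(172.8,239.7));print(p,e)
print(R.from_euler('z',.09).apply(p-[.5165,.2549,0]), read_state()["joint_vel"].round(3))
E
```

```text
[0.45175479 0.22585477 0.09605843] 0.0035858069260057608
[-0.06187263 -0.03474688  0.09605843] [-0.012  0.002 -0.007 -0.002  0.003 -0.001  0.002]
```

The ball is at (-62, -35, 96) mm in the box frame, which means the bolt is out 50 mm and the handle is level.

```bash
python3 -c "from bench import r, imaging, read_state, close_job;print(close_job())"
```

```text
the job is handed in; nothing more can be done
None
```

The gland box's bolt is slid fully out (50 mm) with its handle down in the second notch, the other enclosure's bolt is still shut, and the job was handed in at about 9 s on the robot's clock.

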